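# Hang-dried resin ring into the curing lamp

### The job

The larger of the two cream resin rings on the drip rail is ready for curing: fold the curing lamp's head up until it stands 70 degrees open from its base, lift the ring up and off its hook, and stand it upright in the slotted cradle on the lamp's base, seated fully down in the slot. The coat is tacky, so never drop the ring or lay it flat. Leave the small ring and the tape roll hanging, and do not disturb the other things on the bench.

Things in the scene. Friction and masses are not known exactly. Their poses are not given: they have to be found in the camera images.
- ring_large: the ring to cure: flat cream resin ring, 96 mm outside, 60 mm inside diameter, 13 mm thick, about 70 g. Origin at its centre; its x axis is the ring's axis (square to its flat faces). It hangs upright by the top of its bore on one of the rail's three hooks
- ring_small: the other cream resin ring, 74 mm outside, 44 mm inside, 13 mm thick; origin at its centre, x along its axis; hangs on another hook and stays there
- tape_roll: roll of masking tape, 89 mm outside, about 50 mm hole, 19 mm wide; origin at its centre, x along its axis; hangs on the third hook and stays there
- rack: fixed steel drip rail. Origin on the bench below the middle hook; hook tips point to -x, y runs along the rail. Crossbar (12 mm) at x = +66 mm, 178 mm high, posts at y = +-128 mm. Hooks of 7 mm wire at y = -104, 0, +104 mm: trough at x = 0 (wire's top at 173.5 mm), tip turned up at x = -30 mm, 200 mm high, so a hung thing must rise 27 mm or more and then go out to -x
- lamp: flip-top curing lamp, white, fixed: base plate 215 mm (x) by 150 mm (y), top 14 mm above the bench. Origin on the bench under the base's centre; the hinge lies at x = +83 mm (rear), the front is -x
- cradle_seat (a point): where the centre of the large ring rests when fully home in the cradle, 73 mm above the bench, 67 mm in front of the base's centre. Cradle: grey saddle 92 mm long, slot along its y, 16.5 mm wide, open above, flared lips up to 62 mm above the bench, V floor that centres the ring. The ring's axis then lies along this point's x (the lamp's x), either way round
- lamp_head (a joint): angle of the lamp's head in rad: 0 = folded flat over the base, 1.22 = 70 degrees open, 1.92 = stop. A stiff hinge: the head stays where it is left. The head is 138 mm wide, 22 mm thick, and reaches from the hinge to 185 mm from it
- lamp_bar (a point): middle of the round steel bar handle (10 mm thick, 90 mm long, parallel to the hinge) at the free edge of the head, 218 mm from the hinge axis, 28 mm clear of the head's edge. Its axes turn with the head
- lamp_hinge (a point): middle of the hinge axis, 85 mm above the bench; the axis runs along the lamp's y
- resin_bottle: white bottle with blue cap, 54 mm across, 118 mm tall, origin under its centre; bystander
- scale: pocket scale with closed lid, 125x76x23 mm, origin under its centre; bystander
- cups: stack of clear cups, 63 mm across, 72 mm tall, origin under its centre; bystander
- resin_disc: cream resin disc with a cross bar, 114x85x13 mm, origin under its centre; bystander
Not all that is in view belongs to the job. What is shaped like the ring_large but yellow is not meant.

How it is judged (in metres and radians):
At the end, for the whole second after the job is handed in: Large ring at rest in the slot, centre within 7 mm of the seat, axis within 10 degrees of the lamp's x axis; lamp head at rest at 70 degrees, within 7 degrees; small ring and tape roll still hanging (within 40 mm of their starts), bystanders within 30 mm of theirs (distance between ring_large and cradle_seat below 0.007 m and angle between the x axis of ring_large and the x axis of cradle_seat, either way round below 0.17 rad and value of joint lamp_head between 1.1 and 1.344 rad and linear speed of ring_large below 0.02 m/s and velocity of joint lamp_head between -0.03 and 0.03 rad/s and distance of each of ring_small, tape_roll from where it was at the start of the episode below 0.04 m and distance of each of resin_bottle, scale, cups, resin_disc from where it was at the start of the episode below 0.03 m); the robot touches nothing.
It fails at once if the large ring is dropped or laid flat (height (world z) of ring_large below 0.04 m).
It fails at once if the small ring or the tape roll is taken or knocked off its hook (distance of any of ring_small, tape_roll from where it was at the start of the episode above 0.05 m).
It fails at once if a bystander is pushed away or knocked over (distance of any of resin_bottle, scale, cups, resin_disc from where it was at the start of the episode above 0.04 m).
It also fails if it takes over 54 s, if anything falls off the work surface, if the arm or the gripper's body presses on something with over 40 N, if the wrist force passes 120 N, or if a joint passes its speed limit or range.

### The arm

A 6-joint arm with a two-finger parallel gripper is mounted at the origin on a cart in front of the work surface, level with it; the furniture and walls round the work are solid. World frame = base frame: x ahead of the robot, y to its left, z up, the work surface at z = 0. Lengths are in m, angles in degrees, forces in N, time in s.
With the tool pointing down it reaches from about 0.4 to 0.825 m from the base axis. Payload 7 kg.
Tool frame: the origin (TCP) lies midway between the tips of the shut fingers; the grasp point (between the pads) lies 19 mm behind it; z points along the fingers, y is the line along which they close (so a half turn about z gives the same grasp; the last joint's range is limited). The gripper opens to 88 mm and grips with 3 to 60 N. Pads are 19 mm wide; open, the fingers measure 130 mm over their backs; the gripper's body (78 mm by 193 mm) begins 47 mm behind the grasp point.
Start: joints at [82.684, 20.546, 0.682, 0, -70.136, -16.507], TCP at [0.273, 0.617, 0.194] pointing down, gripper open.
Joint ranges: [-176.03, 176.03], [-82.01, 121.73], [-58.28, 71.71], [-173.87, 95.51], [-174.79, -0.11], [-173.66, 173.66]. Speed limits (degrees/s): [136.94, 136.94, 172.46, 180, 180, 180].

### API

Orientations are given as a 3x3 rotation matrix whose columns are the frame's x, y, z axes.
In Python, from rig import robot gives the robot as it stands. Calls block until the motion is done:
- robot.goto(position, orientation): joint-space move of the TCP to a pose.
- robot.servo_line(position, ori=None, speed=0.15): straight line of the TCP; ori=None keeps the orientation; speed is the mean speed in m/s.
- robot.movej(angles): joint-space move.
- robot.move_gripper(opening): opening from 0.0 (shut) to 1.0 (fully open); the grip force is fixed at half the most; returns when the fingers have stopped.
- robot.dwell(seconds).
- robot.ik(position, orientation): joint angles nearest the present ones, or None.
- robot.grab_frame(name): name is "side" or "top"; returns (picture, depth): 384x512x3 uint8, red, green, blue; 384x512 float32, m along the optical axis (not along the pixel's ray), 0 where there is no reading.
- robot.camera_info(name): a dict with "vfov" (degrees; the focal length in pixels is half the picture's height over the tangent of half this angle, whatever the lens; pixels are square), "cx", "cy" (the principal point, pixels), "view" (4x4, takes a point from world to camera coordinates). Camera axes: x right, y down, z forward; pixel columns grow to the right and rows downward; lengths in m; the calibration is good to about 2 mm. A picture is of the moment at which its call begins. camera_info takes no time and is no camera call.
A pose or a line that the arm cannot do raises robot.Unreachable and nothing moves.
- robot.job_done(): hands the job in; it is judged then, once.
Readings, each from a call of its own:
- robot.read_t(): time.
- robot.read_qpos(): joint angles.
- robot.read_qvel(): joint speeds.
- robot.read_effort(): joint torques, N m.
- robot.read_position(): TCP position.
- robot.read_tcp_rot(): TCP orientation.
- robot.read_force(): force on the tool from outside, world axes, zero at the start.
- robot.read_ft_torque(): the same for the moment, N m.
- robot.read_grip_width(): opening from 0.0 (shut) to 1.0 (fully open).
- robot.read_finger_force(): force on a finger pad.
Only numpy, scipy, OpenCV 4.12 (cv2) and the standard library are available. Lean on these libraries where they do the work, as an engineer would, in place of code of your own. Each camera call takes 0.05 s, during which the arm holds its last target. There are 200 camera calls.

## Working session

There is one attempt and no reset: what is moved stays moved. The work goes in short steps, each a Python script; the robot and the scene stay as the last script left them, time stands still between calls to the robot, and variables do not carry over. Pictures are saved under pics/ and viewed, at most 10 in all, crops included, and the job is handed in when it is done.

```bash
mkdir -p pics; ls; cat > h.py <<'E'
import numpy as np, cv2
from rig import robot
def cloud(n):
    im,d=robot.grab_frame(n); c=robot.camera_info(n)
    f=192/np.tan(np.radians(c['vfov'])/2)
    v,u=np.mgrid[:384,:512]
    P=np.stack([(u-c['cx'])/f*d,(v-c['cy'])/f*d,d,np.ones_like(d)],-1)@np.linalg.inv(np.array(c['view'])).T
    P=P[...,:3].copy(); P[d==0]=np.nan
    return im,P
E
python3 - <<'E'
from h import *
for n in('side','top'):
    im,P=cloud(n); np.savez(f'{n}0.npz',im=im,P=P); cv2.imwrite(f'pics/{n}0.png',cv2.resize(im[...,::-1],(800,600)))
    print(n,robot.camera_info(n),np.isnan(P[...,0]).mean())
print(robot.read_t())
E
```

```text
pics
side {'vfov': 57.506001399907056, 'cx': 254.92022727735824, 'cy': 195.2994245348635, 'view': array([[-9.99576843e-01, -2.90876546e-02,  2.07576109e-04,
         5.88965982e-01],
       [-1.56044934e-02,  5.30187827e-01, -8.47736615e-01,
         6.64463676e-03],
       [ 2.45486155e-02, -8.47381128e-01, -5.30417373e-01,
         1.07639820e+00],
       [ 0.00000000e+00,  0.00000000e+00,  0.00000000e+00,
         1.00000000e+00]])} 0.004023234049479167
top {'vfov': 43.98383755768034, 'cx': 250.6183836601215, 'cy': 193.85201916777422, 'view': array([[-0.02528016, -0.99929148,  0.02788284,  0.19940179],
       [-0.99538327,  0.02257836, -0.09328643,  0.57026969],
       [ 0.09259078, -0.03011241, -0.99524881,  1.32570431],
       [ 0.        ,  0.        ,  0.        ,  1.        ]])} 0.003997802734375
0.1
```

View pics/side0.png

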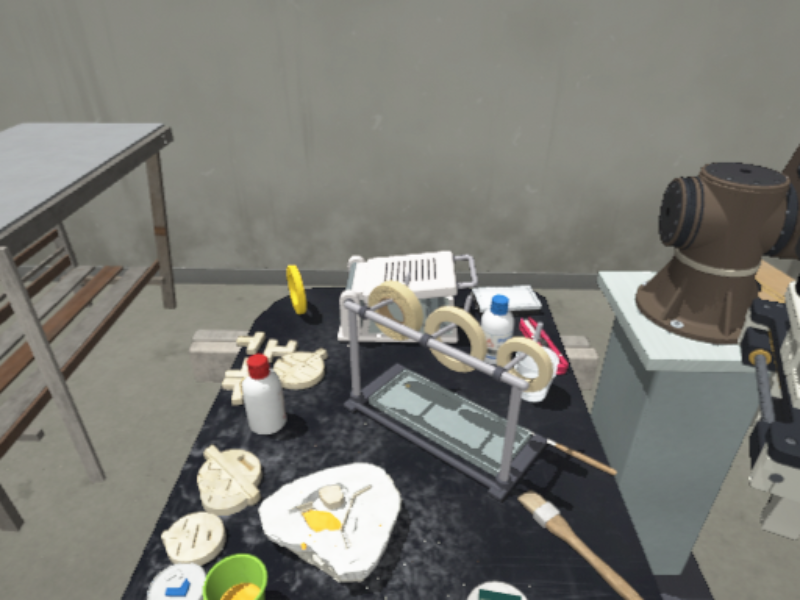

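View pics/top0.png

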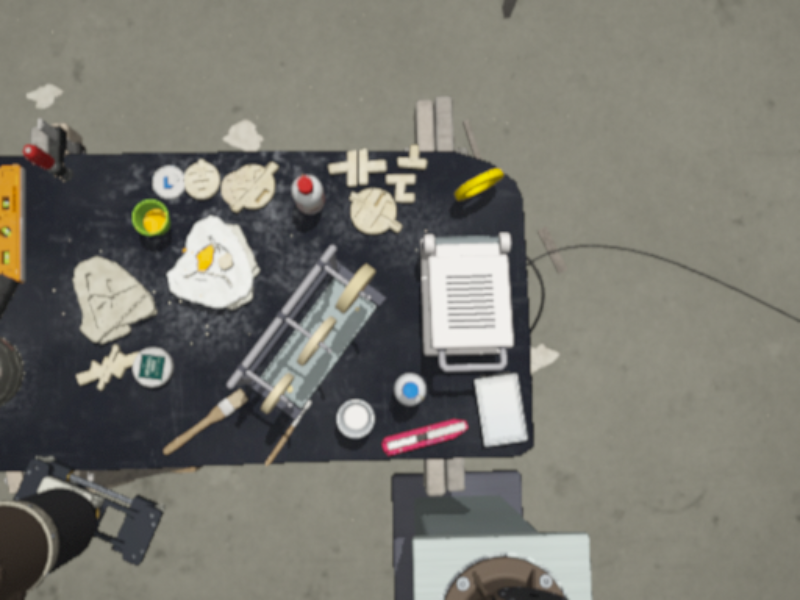

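Side view (800x600): three cream things hang on the rail at (395,310), (455,338) and (524,362). In the top view they are at (355,287), (317,340) and (277,392). The lamp is at (468,300) top, with its bar toward the robot at (473,365). The yellow ring at (480,185) top is the decoy. Next I measure the rings and the lamp.

```bash
python3 - <<'E'
from h import *
S=np.load('side0.npz');T=np.load('top0.npz')
im=S['im'];c=im[170:260,225:365];cv2.imwrite('pics/crop0.png',cv2.resize(c[...,::-1],None,fx=5.6,fy=5.6,interpolation=cv2.INTER_CUBIC)[:600])
from scipy import ndimage as nd
for nm,D in(('side',S),('top',T)):
    im,P=D['im'],D['P'];hsv=cv2.cvtColor(im,cv2.COLOR_RGB2HSV)
    z=P[...,2]
    m=(hsv[...,1]>45)&(hsv[...,1]<170)&(hsv[...,0]>10)&(hsv[...,0]<32)&(z>.06)&(z<.3)
    l,n=nd.label(m)
    for i in range(1,n+1):
        k=l==i
        if k.sum()<60: continue
        Q=P[k];v,u=np.nonzero(k)
        # robust plane of the points
        for _ in range(3):
            q=Q-np.median(Q,0);s=np.linalg.svd(q[:, :2],full_matrices=False)
            ax=s[2][1]
        tang=s[2][0]
        pr=Q[:,:2]@tang
        print(nm,k.sum(),'px',(u.mean()*800/512).round(),(v.mean()*600/384).round(),'min',Q.min(0).round(3),'max',Q.max(0).round(3),'tang',tang.round(3),'ext',np.ptp(pr).round(4),'thick',np.ptp(np.percentile(Q[:,:2]@ax,[3,97])).round(4),'color',im[k].mean(0).round())
# rack posts/crossbar: top grey points with z .165-.185 ; lamp
im,P=T['im'],T['P'];z=P[...,2]
lm=(P[...,0]>.35)&(P[...,0]<.8)&(P[...,1]>-.15)&(P[...,1]<.14)&(z>.012)
reg=np.zeros_like(lm);reg[145:242,262:335]=1
k=lm&reg
Q=P[k];print('lamp z hist',np.histogram(Q[:,2],bins=np.arange(0,.16,.01)))
k2=k&(z>.085)
r=cv2.minAreaRect(P[k2][:,:2].astype(np.float32)*1000);print('head rect mm',r)
print(cv2.boxPoints(r).round())
for uv in[(473,367),(445,365),(502,365),(470,300),(470,345),(470,255),(430,243),(504,241),(425,340)]:
    print(uv,P[int(uv[1]*.64),int(uv[0]*.64)].round(4))
E
```

```text
side 2939 px 740.0 220.0 min [-0.082 -0.03   0.123] max [0.077 0.073 0.3  ] tang [ 1.    -0.021] ext 0.158 thick 0.0668 color [77. 67. 59.]
side 101 px 694.0 211.0 min [ 0.074 -0.02   0.148] max [0.089 0.055 0.262] tang [0.128 0.992] ext 0.0764 thick 0.0054 color [86. 76. 67.]
side 88 px 679.0 212.0 min [ 0.098 -0.03   0.147] max [0.11  0.051 0.259] tang [0.129 0.992] ext 0.0812 thick 0.0053 color [81. 71. 63.]
side 139 px 791.0 242.0 min [-0.097  0.046  0.142] max [-0.065  0.087  0.239] tang [-0.624 -0.782] ext 0.036 thick 0.0193 color [57. 50. 44.]
side 999 px 708.0 284.0 min [-0.078 -0.038  0.06 ] max [0.075 0.088 0.113] tang [-0.903  0.431] ext 0.1673 thick 0.0666 color [70. 61. 53.]
side 530 px 399.0 301.0 min [0.548 0.125 0.093] max [0.626 0.287 0.192] tang [-0.787  0.617] ext 0.1045 thick 0.0195 color [182. 169. 132.]
side 525 px 459.0 327.0 min [0.448 0.166 0.061] max [0.544 0.351 0.191] tang [-0.796  0.606] ext 0.0948 thick 0.0118 color [185. 173. 141.]
side 83 px 391.0 333.0 min [0.57  0.245 0.103] max [0.615 0.354 0.175] tang [ 0.219 -0.976] ext 0.116 thick 0.0332 color [1
[... 718 characters left out ...]
ist (array([   0,  320,   47,   33,    7,    2,    8,    7,   48,  757, 1569,
       1510,   73,    0,    0]), array([0.  , 0.01, 0.02, 0.03, 0.04, 0.05, 0.06, 0.07, 0.08, 0.09, 0.1 ,
       0.11, 0.12, 0.13, 0.14, 0.15]))
head rect mm ((569.416748046875, 53.73047637939453), (236.91351318359375, 151.26345825195312), 0.37275731563568115)
[[450. 129.]
 [451. -23.]
 [688. -21.]
 [687. 130.]]
(473, 367) [0.4572 0.0562 0.1181]
(445, 365) [0.461  0.1034 0.1168]
(502, 365) [0.4586 0.0048 0.1116]
(470, 300) [0.5694 0.0558 0.1046]
(470, 345) [0.494  0.0604 0.12  ]
(470, 255) [0.6485 0.0524 0.1001]
(430, 243) [0.6712 0.1197 0.1032]
(504, 241) [ 0.6708 -0.0072  0.106 ]
(425, 340) [0.5081 0.1262 0.0148]
```

View pics/crop0.png

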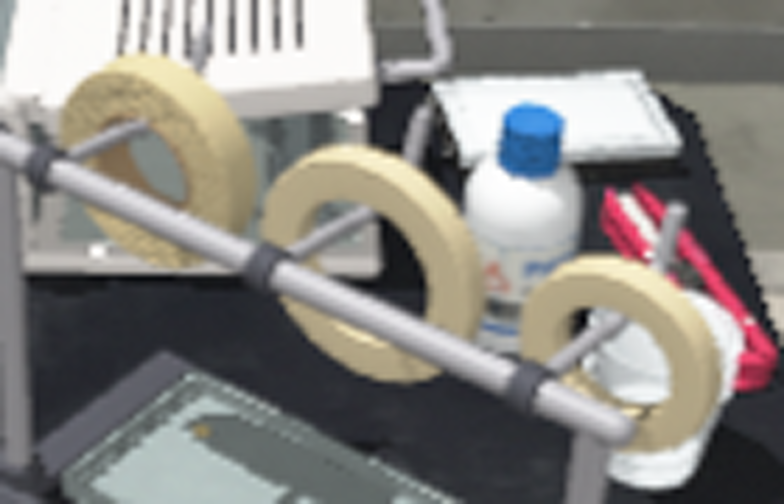

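The candidates, as pixels in the enlarged crop:
- (155,165): has a textured face and is wider (19 mm), so it is the tape roll.
- (370,265): plain cream and about 95 mm across, so it is ring_large on the middle hook.
- (620,355): about 72 mm across, so it is ring_small.
- The yellow disc standing on the bench is the decoy.

Next come the fine poses and the IK checks.

```bash
python3 - <<'E'
from h import *
S=np.load('side0.npz');T=np.load('top0.npz')
th=np.arctan2(.606,-.796)
n0=np.array([.606,.796]);t0=np.array([-.796,.606])
A=[]
for nm,D in(('side',S),('top',T)):
    im,P=D['im'],D['P'];hsv=cv2.cvtColor(im,cv2.COLOR_RGB2HSV)
    col=(hsv[...,1]>35)&(hsv[...,1]<170)&(hsv[...,0]>10)&(hsv[...,0]<35)
    d=P[...,:2]-[.505,.313]
    k=col&(abs(d@n0)<.016)&(abs(d@t0)<.055)&(P[...,2]>.08)&(P[...,2]<.2)
    Q=P[k];A.append(Q)
    print(nm,k.sum(),'t',np.percentile(Q[:,:2]@t0,[1,99]).round(4),'n',np.percentile(Q[:,:2]@n0,[3,97]).round(4),'z',np.percentile(Q[:,2],[1,99]).round(4))
print('rough c t,n',np.dot([.505,.313],t0),np.dot([.505,.313],n0))
# crossbar direction (grey, z~.17-.187) from both views
for nm,D in(('side',S),('top',T)):
    im,P=D['im'],D['P'];hsv=cv2.cvtColor(im,cv2.COLOR_RGB2HSV)
    d=P[...,:2]-[.505,.313]
    k=(abs(d@n0-.066)<.015)&(abs(d@t0)<.125)&(abs(P[...,2]-.178)<.012)
    q=P[k][:,:2];v=cv2.fitLine(q.astype(np.float32),cv2.DIST_HUBER,0,.001,.001).ravel();print('bar',nm,k.sum(),v.round(4),'n off',((q-[.505,.313])@n0).mean().round(4),'z',np.percentile(P[k][:,2],[5,95]).round(4))
# lamp
for nm,D in(('side',S),('top',T)):
    P=D['P'];x,y,z=np.moveaxis(P,-1,0)
    k=(x>.44)&(x<.468)&(abs(y-.055)<.05)&(z>.07)&(z<.14)
    Q=P[k];print(nm,'handle',k.sum(),Q[:,1].min().round(3),Q[:,1].max().round(3),'x pc',np.percentile(Q[:,0],[2,50,98]).round(4),'z pc',np.percentile(Q[:,2],[2,50,98]).round(4),cv2.fitLine(Q[:,:2].astype(np.float32),cv2.DIST_HUBER,0,.001,.001).ravel().round(4))
    k=(x>.5)&(x<.64)&(abs(y-.055)<.06)&(z>.08)&(z<.14)
    Q=P[k];c=np.linalg.lstsq(np.c_[Q[:,0]-.57,Q[:,1]-.055,np.ones(len(Q))],Q[:,2],rcond=None)[0];print('  head plane',k.sum(),c.round(4))
    k=(x>.46)&(x<.72)&(abs(y-.055)<.09)&(z>.008)&(z<.021)
    Q=P[k];print('  base',k.sum(),np.percentile(Q,[1,99],axis=0).round(4).tolist())
    k=(x>.48)&(x<.63)&(abs(y-.055)<.09)&(z>.09)&(z<.14)
    Q=P[k]
    for sgn in(1,-1):
        e=[];
        for xx in np.arange(.5,.63,.01):
            w=Q[abs(Q[:,0]-xx)<.005]
            if len(w): e.append([xx,w[:,1].max() if sgn>0 else w[:,1].min()])
        e=np.array(e);print('  edge',sgn,np.polyfit(e[:,0]-.57,e[:,1],1).round(4))
# IK probes
def R(y,z): y=np.array(y)/np.linalg.norm(y);z=np.array(z)/np.linalg.norm(z);return np.c_[np.cross(y,z),y,z]
n=np.r_[n0,0]
f=lambda q:None if q is None else np.round(q).astype(int).tolist()
for s in(1,-1):
    print('rack',s,f(robot.ik([.505,.313,.16],R(s*n,[0,0,-1]))))
    for tilt in(60,70,-60,-70):
        a=np.radians(tilt); z=np.array([0,np.sin(a),-np.cos(a)])
        p=np.array([.524,.055,.11])+.019*z; print(' cradle',s,tilt,f(robot.ik(p,R([s,0,0],z))),f(robot.ik(p+[0,0,.1],R([s,0,0],z))))
    for p0,el in((0,5),(20,5),(30,5),(40,5),(20,73),(40,73),(60,73),(80,73)):
        p_=np.radians(p0);z=np.array([np.cos(p_),0,-np.sin(p_)]);y=np.cross([0,s,0],z);e=np.radians(el)
        b=np.array([.674-.218*np.cos(e),.055,.085+.218*np.sin(e)]);print(' lamp',s,p0,el,f(robot.ik(b+.012*z,R(y,z))))
E
```

```text
side 697 t [-0.2524 -0.1624] n [0.5538 0.5655] z [0.0977 0.1897]
top 224 t [-0.2547 -0.1674] n [0.5503 0.5614] z [0.1133 0.1938]
rough c t,n -0.21230200000000002 0.555178
bar side 783 [ 0.7923 -0.6102  0.5356  0.3813] n off 0.0716 z [0.1734 0.184 ]
bar top 535 [ 0.7929 -0.6093  0.5444  0.3664] n off 0.0664 z [0.1778 0.1872]
side handle 70 0.006 0.104 x pc [0.4516 0.4577 0.4661] z pc [0.1076 0.1138 0.1162] [ 0.0495 -0.9988  0.4578  0.0535]
  head plane 895 [-0.1222  0.0014  0.107 ]
  base 459 [[0.4832, -0.0103, 0.008], [0.6944, 0.1328, 0.0204]]
  edge 1 [-0.3856  0.1104]
  edge -1 [-0.0068 -0.0076]
top handle 151 0.005 0.104 x pc [0.4514 0.4564 0.4639] z pc [0.1095 0.1158 0.1209] [8.000e-04 1.000e+00 4.565e-01 5.510e-02]
  head plane 2308 [-0.1222  0.0011  0.1089]
  base 394 [[0.4823, -0.0045, 0.0085], [0.6911, 0.13, 0.0202]]
  edge 1 [0.0072 0.1236]
  edge -1 [-0.0033 -0.0129]
rack 1 None
 cradle 1 60 [-18, 31, -6, -56, -85, -139] [-18, 23, -3, -55, -91, -149]
 cradle 1 70 [-22, 37, -4, -61, -92, -134] [-22, 29, -2, -61, -98, -143]
 cradle 1 -60 [51, 36, -30, 34, -79, 105] [51, 28, -27, 33, -88, 111]
 cradle 1 -70 [52, 42, -29, 35, -85, 101] [52, 34, -27, 35, -93, 107]
 lamp 1 0 5 None
 lamp 1 20 5 None
 lamp 1 30 5 None
 lamp 1 40 5 None
 lamp 1 20 73 [-12, -11, -39, -123, -14, 128]
 lamp 1 40 73 None
 lamp 1 60 73 [32, -6, -36, 26, -37, -50]
 lamp 1 80 73 [26, 6, -10, 5, -65, -28]
rack -1 [51, 14, -13, 0, -63, 2]
 cradle -1 60 [-18, 31, -6, -56, -85, 41] [-18, 23, -3, -55, -91, 31]
 cradle -1 70 [-22, 37, -4, -61, -92, 46] [-22, 29, -2, -61, -98, 37]
 cradle -1 -60 [51, 36, -30, 34, -79, -75] [51, 28, -27, 33, -88, -69]
 cradle -1 -70 [52, 42, -29, 35, -85, -79] [52, 34, -27, 35, -93, -73]
 lamp -1 0 5 None
 lamp -1 20 5 None
 lamp -1 30 5 None
 lamp -1 40 5 None
 lamp -1 20 73 [-12, -11, -39, -123, -14, -52]
 lamp -1 40 73 None
 lamp -1 60 73 [32, -6, -36, 26, -37, 130]
 lamp -1 80 73 [26, 6, -10, 5, -65, 152]
```

```bash
cat >> h.py <<'E'
H=np.array([.674,.055,.085])   # hinge
def lamp_pose(el,p,psi,s,back=.012,r=.218,dy=0):
    e,p,psi=np.radians([el,p,psi]);d=np.array([np.cos(p),0,-np.sin(p)]);c=np.array([np.sin(p),0,np.cos(p)])*s
    z=np.cos(psi)*d+np.sin(psi)*np.array([0,1,0.])
    b=H+[-r*np.cos(e),dy,r*np.sin(e)]
    return b+back*z,np.c_[np.cross(c,z),c,z]
E
python3 - <<'E'
from h import *
for el in(7,25,50,72):
  for psi in(-60,-45,-30,0,30,45,60):
    r=[]
    for p in range(0,121,10):
        q=robot.ik(*lamp_pose(el,p,psi,1)) ; q=q if q is not None else robot.ik(*lamp_pose(el,p,psi,-1))
        if q is not None: r.append(p)
    print(el,psi,r)
for s in(1,-1):
    for el,p in((7,60),(7,70),(7,80)):
        q=robot.ik(*lamp_pose(el,p,0,s));print(s,el,p,None if q is None else np.round(q))
E
```

```text
7 -60 [0, 10, 20, 30, 40, 50, 60, 70, 80, 90, 100, 110, 120]
7 -45 [60, 70, 80, 90, 100, 110, 120]
7 -30 [70, 80, 90, 100, 110, 120]
7 0 [80, 90, 100, 110, 120]
7 30 [0, 10, 20, 30, 40, 50, 60, 70, 80, 90, 100, 110, 120]
7 45 [0, 10, 20, 30, 40, 50, 60, 70, 80, 90, 100, 110, 120]
7 60 [0, 10, 20, 30, 40, 50, 60, 70, 80, 90, 100, 110, 120]
25 -60 [0, 10, 20, 30, 40, 50, 60, 70, 80, 90, 100, 110, 120]
25 -45 [50, 60, 70, 80, 90, 100, 110, 120]
25 -30 [60, 70, 80, 90, 100, 110, 120]
25 0 [30, 70, 80, 90, 100, 110, 120]
25 30 [0, 10, 20, 30, 40, 50, 60, 70, 80, 90, 100, 110, 120]
25 45 [0, 10, 20, 30, 40, 50, 60, 70, 80, 90, 100, 110, 120]
25 60 [0, 10, 20, 30, 40, 50, 60, 70, 80, 90, 100, 110, 120]
50 -60 [0, 10, 20, 30, 40, 50, 60, 70, 80, 90, 100, 110, 120]
50 -45 [40, 50, 60, 70, 80, 90, 100, 110, 120]
50 -30 [50, 60, 70, 80, 90, 100, 110, 120]
50 0 [20, 60, 70, 80, 90, 100, 110, 120]
50 30 [0, 10, 20, 30, 40, 50, 60, 70, 80, 90, 100, 110, 120]
50 45 [0, 10, 20, 30, 40, 50, 60, 70, 80, 90, 100, 110, 120]
50 60 [0, 10, 20, 30, 40, 50, 60, 70, 80, 90, 100, 110, 120]
72 -60 [0, 10, 20, 30, 40, 50, 60, 70, 80, 90, 100, 110, 120]
72 -45 [20, 30, 40, 50, 60, 70, 80, 90, 100, 110, 120]
72 -30 [40, 50, 60, 70, 80, 90, 100, 110, 120]
72 0 [10, 20, 50, 60, 70, 80, 90, 100, 110, 120]
72 30 [0, 10, 20, 30, 40, 50, 60, 70, 80, 90, 100, 110, 120]
72 45 [0, 10, 20, 30, 40, 50, 60, 70, 80, 90, 100, 110, 120]
72 60 [0, 10, 20, 30, 40, 50, 60, 70, 80, 90, 100, 110, 120]
1 7 60 None
1 7 70 None
1 7 80 [ 37.  -1. -45.  10. -39. 136.]
-1 7 60 None
-1 7 70 None
-1 7 80 [ 37.  -1. -45.  10. -39. -44.]
```

```bash
python3 - <<'E'
from h import *
R0=np.array(robot.read_tcp_rot());print(R0.round(2).tolist())
print(robot.ik([.33,.35,.42],R0))
for s in(1,-1):
  for psi in(35,45):
    for el,p,b in((7,45,-.08),(7,45,.012),(25,52,.012),(50,65,.012),(72,75,.012),(72,75,-.08)):
        q=robot.ik(*lamp_pose(el,p,psi,s,back=b));print(s,psi,el,p,b,None if q is None else np.round(q))
T=np.load('top0.npz')['P']
for n,uv in dict(bottle=(410,390),cups=(355,418),scale=(500,410)).items(): print(n,T[int(uv[1]*.64),int(uv[0]*.64)].round(3))
E
```

```text
[[0.91, -0.4, -0.0], [-0.4, -0.91, -0.0], [0.0, 0.0, -1.0]]
[ 7.01852500e+01 -1.98362392e+00  1.81237129e+00  2.63169427e-03
 -9.38821258e+01 -4.01486047e+00]
1 35 7 45 -0.08 [-35.  -1. -36. -64. -64. -95.]
1 35 7 45 0.012 [-26.   7. -37. -73. -54. -88.]
1 35 25 52 0.012 [ -15.   -2.  -30.  -59.  -53. -118.]
1 35 50 65 0.012 [  -5.   -0.  -16.  -43.  -61. -150.]
1 35 72 75 0.012 [  -2.    8.   -0.  -38.  -72. -164.]
1 35 72 75 -0.08 [  -8.    6.    6.  -37.  -83. -165.]
1 45 7 45 -0.08 [-40.  11. -30. -64. -74. -87.]
1 45 7 45 0.012 [-31.  16. -32. -72. -66. -82.]
1 45 25 52 0.012 [ -24.    7.  -26.  -64.  -67. -107.]
1 45 50 65 0.012 [ -15.    6.  -12.  -53.  -72. -138.]
1 45 72 75 0.012 [ -10.   13.    3.  -48.  -80. -155.]
1 45 72 75 -0.08 [ -17.   12.    9.  -47.  -90. -156.]
-1 35 7 45 -0.08 [-35.  -1. -36. -64. -64.  85.]
-1 35 7 45 0.012 [-26.   7. -37. -73. -54.  92.]
-1 35 25 52 0.012 [-15.  -2. -30. -59. -53.  62.]
-1 35 50 65 0.012 [ -5.  -0. -16. -43. -61.  30.]
-1 35 72 75 0.012 [ -2.   8.  -0. -38. -72.  16.]
-1 35 72 75 -0.08 [ -8.   6.   6. -37. -83.  15.]
-1 45 7 45 -0.08 [-40.  11. -30. -64. -74.  93.]
-1 45 7 45 0.012 [-31.  16. -32. -72. -66.  98.]
-1 45 25 52 0.012 [-24.   7. -26. -64. -67.  73.]
-1 45 50 65 0.012 [-15.   6. -12. -53. -72.  42.]
-1 45 72 75 0.012 [-10.  13.   3. -48. -80.  25.]
-1 45 72 75 -0.08 [-17.  12.   9. -47. -90.  24.]
bottle [0.421 0.162 0.114]
cups [0.371 0.257 0.018]
scale [ 0.378 -0.005  0.023]
```

```bash
python3 - <<'E'
from h import *
R0=np.array(robot.read_tcp_rot())
robot.goto([.33,.35,.42],R0)
robot.move_gripper(.3)
p,R=lamp_pose(7,45,45,-1,back=-.08)
robot.goto(p+[0,0,.15],R); print(np.round(robot.read_qpos()))
robot.servo_line(p,speed=.15)
p,R=lamp_pose(7,45,45,-1,back=.012)
robot.servo_line(p,speed=.1)
print(robot.read_t(),np.round(robot.read_force(),1))
a=[robot.grab_frame(n)[0] for n in('side','top')]
cv2.imwrite('pics/b1.png',np.hstack([cv2.resize(a[0][130:270,200:400],(400,280)),cv2.resize(a[1][120:260,220:420],(400,280))])[...,::-1])
E
```

```text
[-39.  -5. -21. -60. -85.  71.]
6.9083 [0.2 0.6 0.2]
```

View pics/b1.png

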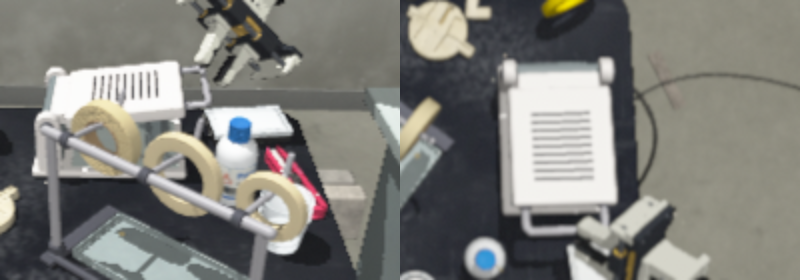

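```bash
python3 - <<'E'
from h import *
p,R=lamp_pose(7,45,45,-1,back=.012)
print(p.round(4),np.round(robot.read_position(),4),R.round(2).tolist(),np.round(robot.read_tcp_rot(),2).tolist(),robot.read_grip_width(),robot.read_t())
im,P=cloud('top');x,y,z=np.moveaxis(P,-1,0)
cv2.imwrite('pics/b2.png',cv2.resize(im[200:270,270:370],(800,560),interpolation=cv2.INTER_CUBIC)[...,::-1])
E
```

```text
[0.4636 0.0635 0.1056] [0.4637 0.063  0.1058] [[0.5, -0.71, 0.5], [-0.71, -0.0, 0.71], [-0.5, -0.71, -0.5]] [[0.5, -0.71, 0.5], [-0.71, -0.0, 0.71], [-0.5, -0.71, -0.5]] 0.2990112069181791 7.0083
```

View pics/b2.png

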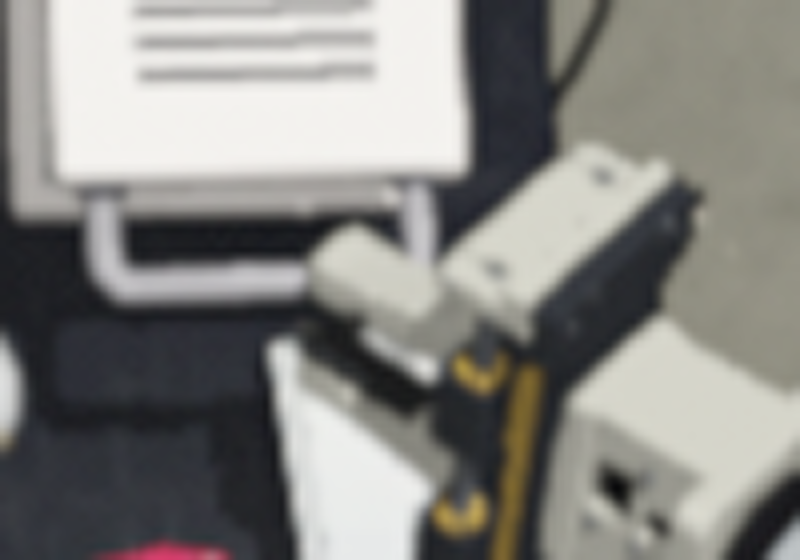

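The picture shows the upper fingertip over the bar at (340,270) and the lower finger in front of and below it at (350,350), so the bar is straddled. Next I close the gripper and swing the head.

```bash
python3 - <<'E'
from h import *
robot.move_gripper(0)
print('grip mm',robot.read_grip_width()*88,robot.read_finger_force(),np.round(robot.read_force(),1))
for i,el in enumerate(np.linspace(7,73,11)[1:]):
    p,R=lamp_pose(el,45+(el-7)*30/66,45,-1)
    robot.servo_line(p,R,speed=.09)
    print(round(el),np.round(robot.read_force(),1),round(robot.read_grip_width()*88,1),round(robot.read_t(),2))
    if np.linalg.norm(robot.read_force())>70: break
a=[robot.grab_frame(n)[0] for n in('side','top')]
cv2.imwrite('pics/b3.png',np.hstack([cv2.resize(a[0][100:270,180:400],(400,310)),cv2.resize(a[1][120:260,220:400],(400,310))])[...,::-1])
E
```

```text
grip mm 0.4763355632887056 0.0 [-0.3 -0.1 -0.9]
14 [ 0.2  0.5 -0.6] 0.6 8.14
20 [ 0.8 -0.   0.1] 0.5 8.57
27 [-0.4 -0.5 -1.3] 0.8 8.99
33 [-0.1 -0.4 -0.2] 0.5 9.42
40 [0.  0.4 0.1] 0.6 9.84
47 [-0.3 -0.3  0.1] 0.5 10.27
53 [-0.3  0.6 -0.6] 0.6 10.69
60 [-0.5 -0.   0.8] 0.6 11.12
66 [ 0.2  0.1 -1. ] 0.6 11.54
73 [-0.7  0.9  0.2] 0.7 11.97
```

View pics/b3.png

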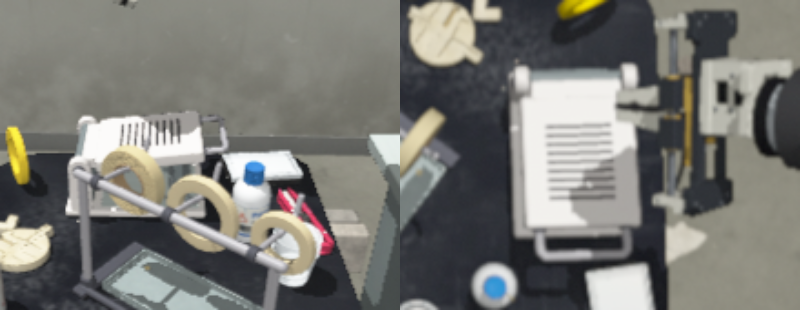

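Missed: the fingers shut on nothing (0.5 mm) and the lamp has not moved. I check where the TCP projects in the image against where the fingertips appear.

```bash
python3 - <<'E'
from h import *
tcp=np.array(robot.read_position());print('tcp',tcp.round(4),'z axis',np.round(robot.read_tcp_rot()[:,2],2))
for n in('top','side'):
    c=robot.camera_info(n);f=192/np.tan(np.radians(c['vfov'])/2)
    q=np.array(c['view'])@np.r_[tcp,1];uv=np.array([c['cx']+f*q[0]/q[2],c['cy']+f*q[1]/q[2]]);print(n,uv.round(1),'depth',q[2])
    im,P=cloud(n)
    cand=[]
    if n=='top':
        u,v=np.round(uv).astype(int)
        np.set_printoptions(linewidth=200)
        print(P[v-6:v+7:4,u-10:u+40:6].round(3))
    w=np.clip(uv,[80,60],[430,320]).astype(int)
    cr=np.ascontiguousarray(im[max(w[1]-75,0):w[1]+75,w[0]-80:w[0]+80]);o=uv-[w[0]-80,max(w[1]-75,0)]
    cv2.circle(cr,tuple(np.round(o).astype(int)),2,(255,0,0),-1)
    cv2.imwrite(f'pics/c_{n}.png',cv2.resize(cr,(400,375))[...,::-1])
cv2.imwrite('pics/c.png',np.hstack([cv2.imread('pics/c_top.png'),cv2.resize(cv2.imread('pics/c_side.png'),(400,375))]))
E
```

```text
tcp [0.6116 0.0635 0.2849] z axis [ 0.18  0.71 -0.68]
top [306.3 166.3] depth 1.0968864865532564
[[[ 0.657  0.063  0.098]
  [ 0.658  0.045  0.091]
  [ 0.657  0.03   0.097]
  [ 0.657  0.013  0.095]
  [ 0.62   0.038  0.32 ]
  [ 0.617  0.028  0.338]
  [ 0.615  0.017  0.35 ]
  [ 0.607  0.013  0.392]
  [ 0.606  0.001  0.398]]

 [[ 0.646  0.063  0.1  ]
  [ 0.646  0.047  0.099]
  [ 0.646  0.03   0.097]
  [ 0.645  0.015  0.1  ]
  [ 0.61   0.039  0.326]
  [ 0.608  0.027  0.336]
  [ 0.606  0.017  0.349]
  [ 0.599  0.013  0.392]
  [ 0.598  0.002  0.398]]

 [[ 0.635  0.064  0.101]
  [ 0.635  0.048  0.101]
  [ 0.635  0.031  0.097]
  [ 0.634  0.015  0.102]
  [ 0.602  0.038  0.319]
  [ 0.6    0.027  0.332]
  [ 0.597  0.017  0.346]
  [ 0.591  0.013  0.388]
  [ 0.59   0.002  0.396]]

 [[ 0.624  0.064  0.1  ]
  [ 0.623  0.048  0.103]
  [ 0.623  0.032  0.105]
  [ 0.623  0.016  0.102]
  [ 0.593  0.039  0.322]
  [ 0.591  0.027  0.332]
  [ 0.589  0.016  0.34 ]
  [ 0.584  0.01   0.375]
  [ 0.583 -0.001  0.384]]]
side [245.4 112.1] depth 0.8864629537855919
```

View pics/c.png

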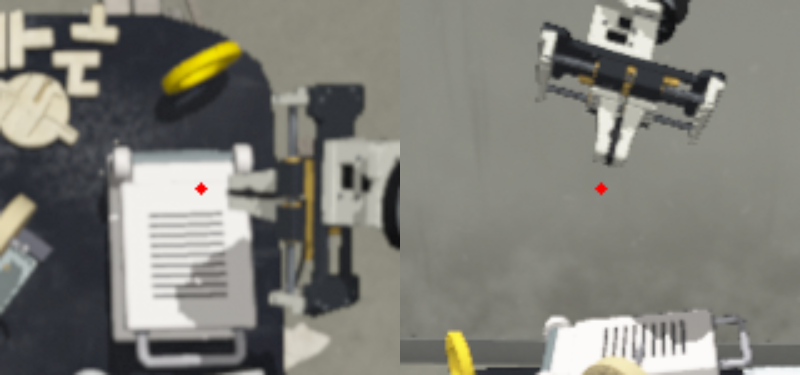

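```bash
cat >> h.py <<'E'
def tipcheck():
    t=np.array(robot.read_position());R=np.array(robot.read_tcp_rot())
    for n in('side','top'):
        im,P=cloud(n);L=(P-t)@R
        k=(abs(L[...,0])<.05)&(abs(L[...,1])<.05)&(L[...,2]>-.09)&(L[...,2]<.05)&(P[...,2]>.14)
        Q=L[k]
        if len(Q)<20: print(n,'few',len(Q));continue
        far=Q[Q[:,2]>np.percentile(Q[:,2],99)-.012]
        print(n,len(Q),'max along',np.percentile(Q[:,2],[90,98,99.5]).round(4),'tip mean xy',far.mean(0).round(4),'rng',np.ptp(far,0).round(3))
E
python3 - <<'E'
from h import *
tipcheck()
R=np.array([[0,-1.,0],[-1,0,0],[0,0,-1]])
robot.goto([.5,.05,.3],R);tipcheck()
robot.move_gripper(1);tipcheck();print(robot.read_grip_width(),robot.read_t())
E
```

```text
side 356 max along [-0.0327 -0.0308 -0.0303] tip mean xy [-0.0044 -0.001  -0.0346] rng [0.026 0.031 0.013]
top 323 max along [-0.0417 -0.0362 -0.0352] tip mean xy [-0.0093 -0.0016 -0.0414] rng [0.01  0.032 0.013]
side 368 max along [-0.039  -0.0334 -0.0315] tip mean xy [-0.0104 -0.0012 -0.0387] rng [0.007 0.032 0.014]
top few 0
side 136 max along [-0.0373 -0.0324 -0.031 ] tip mean xy [-0.0093  0.0168 -0.0379] rng [0.011 0.098 0.013]
top few 0
1.0008117662838563 14.8
```

The real fingertips sit about 31 mm behind the reported TCP along the tool axis. Both views and two tool orientations agree, and the sideways error is nil. I correct for this and repeat the lamp move.

```bash
sed -i 's/return b+back\*z,/return b+(back+.031)*z,/' h.py; python3 - <<'E'
from h import *
robot.move_gripper(.3)
p,R=lamp_pose(7,45,45,-1,back=-.07)
robot.goto(p+[0,0,.13],R)
robot.servo_line(p,speed=.2)
p,R=lamp_pose(7,45,45,-1,back=.013)
robot.servo_line(p,speed=.1)
print(np.round(robot.read_force(),1),np.round(robot.read_qpos()))
robot.move_gripper(0)
g=robot.read_grip_width()*88
print('grip mm',g,robot.read_finger_force(),np.round(robot.read_force(),1))
if 7<g<14:
  for el in np.linspace(7,74,11)[1:]:
    p,R=lamp_pose(el,45+(el-7)*30/66,45,-1,back=.013)
    robot.servo_line(p,R,speed=.1)
    f=robot.read_force();print(round(el),np.round(f,1),round(robot.read_grip_width()*88,1),round(robot.read_t(),2))
    if np.linalg.norm(f)>70: break
E
```

```text
[-0.9 -0.6 -0.2] [-28.  18. -32. -75. -63. 100.]
grip mm 9.321914190337278 30.00068575143814 [-5.  -2.8  0.6]
14 [-6.7 -5.3  1.8] 8.9 20.1
20 [-7.9 -4.9  4.2] 9.4 20.49
27 [-8.7 -6.1  6. ] 9.2 20.88
34 [-9.9 -5.9  8.2] 9.3 21.27
40 [-7.6 -5.4  8.4] 9.2 21.67
47 [-6.5 -4.1 10.3] 9.1 22.06
54 [-4.2 -3.7  7.9] 9.4 22.45
61 [-2.1 -2.3  7.7] 9.2 22.84
67 [ 0.1 -2.3  4.6] 9.1 23.23
74 [ 1.4 -1.9  3.2] 9.4 23.62
```

```bash
python3 - <<'E'
from h import *
robot.move_gripper(.3)
p,R=lamp_pose(74,45+67*30/66,45,-1,back=-.08)
robot.servo_line(p,speed=.25)
out={}
for n in('side','top'):
    im,P=cloud(n); np.savez(f'{n}1.npz',im=im,P=P); x,y,z=np.moveaxis(P,-1,0)
    k=(x>.55)&(x<.72)&(abs(y-.055)<.055)&(z>.12)&(z<.26)
    Q=P[k];
    if len(Q)>50:
        c=np.polyfit(Q[:,2]-.19,Q[:,0],1);print(n,'head x(z)',len(Q),c.round(4),'angle',np.degrees(np.arctan2(1,-c[0])).round(1))
    k=(x>.56)&(x<.66)&(abs(y-.055)<.045)&(z>.275);Q=P[k];print('  bar',len(Q),np.median(Q,0).round(4) if len(Q) else '')
    k=(x>.49)&(x<.56)&(abs(y-.055)<.06)&(z>.03)&(z<.075)
    Q=P[k];print('  cradle',len(Q),np.percentile(Q,[2,98],axis=0).round(4).tolist() if len(Q) else '')
print(robot.read_t())
a=[np.load(f'{n}1.npz')['im'] for n in('side','top')]
cv2.imwrite('pics/d.png',np.hstack([cv2.resize(a[0][110:250,190:370],(400,311)),cv2.resize(a[1][120:260,220:400],(400,311))])[...,::-1])
E
```

```text
side head x(z) 63 [-0.3922  0.6493] angle 68.6
  bar 44 [0.6149 0.0582 0.2977]
  cradle 152 [[0.5061, 0.0133, 0.0307], [0.5387, 0.1033, 0.0626]]
top head x(z) 262 [-0.3427  0.6542] angle 71.1
  bar 167 [0.6152 0.0567 0.2996]
  cradle 341 [[0.5062, 0.0093, 0.0305], [0.5386, 0.0999, 0.0659]]
24.8167
```

View pics/d.png

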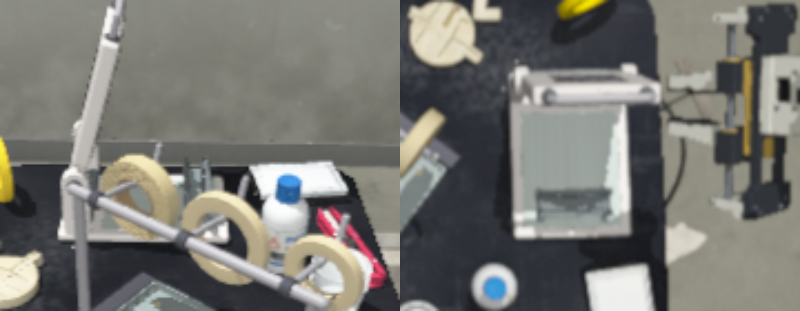

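The head stands open: the bar is at (0.615, 0.057, 0.293), about 74°. The cradle shows at (575,200) in the right half. I fit the slot offline and check the IK for the ring moves.

```bash
cat >> h.py <<'E'
nn=np.array([.6097,.7926,0]);tt=np.array([-.7926,.6097,0]);RC=np.array([.5045,.3175,.1435])
b_,h_=.024,.029
def ring_pose(C,y,z):   # TCP pose putting ring centre at C
    y=np.array(y,float);z=np.array(z,float);x=np.cross(y,z)
    G=np.array(C)-h_*z-b_*x
    return G+.05*z,np.c_[x,y,z]
def tz(a): a=np.radians(a);return np.array([0,np.sin(a),-np.cos(a)])
E
python3 - <<'E'
from h import *
for n in('side','top'):
    P=np.load(f'{n}1.npz')['P'];x,y,z=np.moveaxis(P,-1,0)
    for y0,y1 in((.012,.055),(.055,.1)):
        k=(x>.48)&(x<.57)&(y>y0)&(y<y1)&(z<.075)&(z>0)
        Q=P[k];b=np.arange(.49,.562,.004);i=np.digitize(Q[:,0],b)
        print(n,y0,[(round(b[j-1]*1e3),int(np.median(Q[i==j,2])*1e3),int(Q[i==j,2].max()*1e3)) for j in range(1,len(b)) if (i==j).any()])
f=lambda q:None if q is None else np.round(q).astype(int).tolist()
for dz in(0,.04,.12): print(f(robot.ik(*ring_pose(RC+[0,0,dz],-nn,[0,0,-1]))))
print(f(robot.ik(*ring_pose(RC+[0,0,.045]-.08*nn,-nn,[0,0,-1]))))
for C in([.42,.04,.24],[.524,.0555,.12],[.524,.0555,.073]):
    for a in(70,80): print(C,a,f(robot.ik(*ring_pose(C,[-1,0,0],tz(a)))))
E
```

```text
side 0.012 [(490, 12, 13), (494, 14, 15), (498, 12, 12), (502, 58, 59), (506, 60, 62), (510, 55, 58), (514, 37, 50), (518, 32, 39), (522, 29, 42), (526, 26, 40), (530, 51, 54), (534, 57, 62), (538, 14, 61), (542, 13, 17)]
side 0.055 [(490, 12, 12), (494, 12, 14), (498, 15, 15), (502, 15, 59), (506, 60, 62), (510, 54, 59), (514, 32, 34), (522, 20, 20), (526, 16, 16), (530, 54, 56), (534, 59, 62), (538, 59, 62), (542, 14, 15), (546, 14, 14)]
top 0.012 [(490, 15, 20), (494, 15, 22), (498, 14, 20), (502, 15, 24), (506, 61, 65), (510, 57, 61), (514, 27, 42), (518, 32, 39), (522, 28, 44), (526, 30, 44), (530, 50, 62), (534, 59, 67), (538, 62, 68), (542, 16, 18), (546, 16, 21), (550, 17, 21), (554, 15, 21), (558, 16, 23)]
top 0.055 [(490, 14, 19), (494, 15, 20), (498, 15, 22), (502, 17, 63), (506, 61, 68), (510, 55, 62), (514, 33, 42), (518, 31, 42), (522, 34, 45), (526, 30, 45), (530, 54, 66), (534, 61, 66), (538, 60, 65), (542, 14, 21), (546, 16, 22), (550, 15, 19), (554, 13, 19), (558, 15, 20)]
[53, 16, -16, 0, -58, -1]
[53, 14, -13, 0, -63, -1]
[53, 11, -6, 0, -73, -1]
[54, 6, -22, 0, -62, -1]
[0.42, 0.04, 0.24] 70 [-26, 19, -11, -59, -101, 37]
[0.42, 0.04, 0.24] 80 [-30, 25, -10, -63, -107, 43]
[0.524, 0.0555, 0.12] 70 [-21, 34, -4, -61, -93, 43]
[0.524, 0.0555, 0.12] 80 [-24, 41, -2, -66, -100, 47]
[0.524, 0.0555, 0.073] 70 [-21, 39, -5, -61, -91, 47]
[0.524, 0.0555, 0.073] 80 [-24, 45, -2, -65, -98, 51]
```

```bash
python3 - <<'E'
from h import *
D=[0,0,-1]
R=np.array(robot.read_tcp_rot());p=np.array(robot.read_position())
robot.servo_line([.48,-.06,p[2]+.06],speed=.4)
robot.goto(*ring_pose(RC+[0,0,.12],-nn,D))
robot.move_gripper(.42)
robot.servo_line(ring_pose(RC,-nn,D)[0],speed=.15)
print(robot.read_t(),np.round(robot.read_force(),1))
a=[robot.grab_frame(n)[0] for n in('side','top')]
cv2.imwrite('pics/e.png',np.hstack([cv2.resize(a[0][150:270,210:365],(400,310)),cv2.resize(a[1][160:270,140:282],(400,310))])[...,::-1])
E
```

```text
28.425 [-0.3  0.2 -0. ]
```

View pics/e.png

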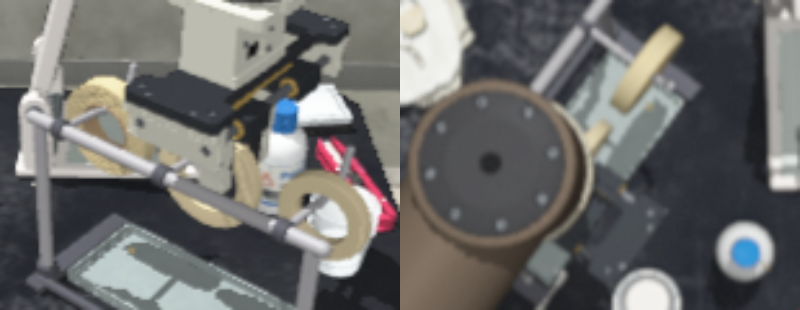

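The gripper stands over the middle ring with the rear finger at (210,170) and the ring below it at (220,200). The neighbours are untouched. Next I grip, lift and move out.

```bash
python3 - <<'E'
from h import *
D=[0,0,-1]
robot.move_gripper(0)
g=robot.read_grip_width()*88;print('grip',g,robot.read_finger_force(),np.round(robot.read_force(),1))
if 11<g<16:
    robot.servo_line(ring_pose(RC+[0,0,.041],-nn,D)[0],speed=.08)
    print('lift',robot.read_grip_width()*88,np.round(robot.read_force(),1))
    robot.servo_line(ring_pose(RC+[0,0,.041]-.085*nn,-nn,D)[0],speed=.1)
    print('out',robot.read_grip_width()*88,np.round(robot.read_force(),1))
    robot.servo_line(ring_pose(RC+[0,0,.14]-.1*nn,-nn,D)[0],speed=.2)
print(robot.read_t())
a=[robot.grab_frame(n)[0] for n in('side','top')]
cv2.imwrite('pics/g.png',np.hstack([cv2.resize(a[0][90:270,190:390],(400,360)),cv2.resize(a[1][140:300,120:298],(400,360))])[...,::-1])
E
```

```text
grip 6.210335209687543 29.99992400407791 [ 0.2 -0.1  1.4]
29.1333
```

View pics/g.png

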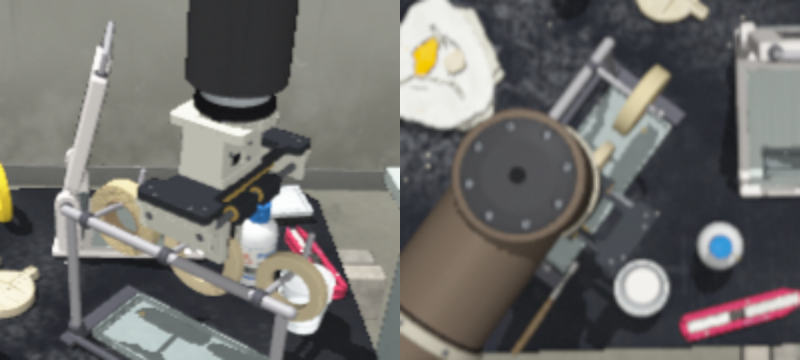

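The grip reads 6.2 mm where the ring is 13 mm, so the pads do not hold its flat faces. I look at it in the tool frame by numbers.

```bash
python3 - <<'E'
from h import *
t=np.array(robot.read_position());R=np.array(robot.read_tcp_rot());print('tcp',t.round(4))
for n in('side','top'):
    im,P=cloud(n);np.savez(f'{n}2.npz',im=im,P=P);L=(P-(t-.031*R[:,2]))@R   # frame at assumed real tip
    hsv=cv2.cvtColor(im,cv2.COLOR_RGB2HSV)
    near=(abs(L[...,0])<.09)&(abs(L[...,1])<.05)&(L[...,2]>-.045)&(L[...,2]<.09)
    cream=near&(hsv[...,1]>45)&(hsv[...,1]<170)&(hsv[...,0]>10)&(hsv[...,0]<35)&(abs(L[...,1])<.02)
    Q=L[cream];print(n,'ring in tool',len(Q),np.percentile(Q,[1,50,99],axis=0).round(4).tolist())
    other=near&~cream&(abs(L[...,0])<.016)
    Q=L[other]
    for lo in np.arange(-.045,.03,.006):
        w=Q[(Q[:,2]>lo)&(Q[:,2]<lo+.006)]
        if len(w): print('   z',round(lo,3),len(w),'x',w[:,0].min().round(3),w[:,0].max().round(3),'y',np.percentile(w[:,1],[0,50,100]).round(3))
E
```

```text
tcp [0.4855 0.3322 0.1226]
side ring in tool 632 [[-0.089, -0.009, -0.0332], [-0.0197, -0.0038, 0.0043], [0.088, 0.008, 0.0559]]
   z -0.045 17 x -0.011 -0.005 y [-0.026 -0.023 -0.   ]
   z -0.039 25 x -0.011 -0.004 y [-0.024 -0.01   0.006]
   z -0.033 35 x -0.012 -0.004 y [-0.023 -0.005  0.02 ]
   z -0.027 27 x -0.011 -0.004 y [-0.021 -0.007  0.019]
   z -0.021 24 x -0.011 -0.001 y [-0.021 -0.014  0.018]
   z -0.015 25 x -0.012 0.003 y [-0.021 -0.018  0.016]
   z -0.009 26 x -0.012 0.011 y [-0.021 -0.019 -0.004]
   z -0.003 6 x -0.009 0.011 y [-0.019 -0.012 -0.003]
   z 0.015 1 x -0.006 -0.006 y [-0.004 -0.004 -0.004]
   z 0.021 2 x -0.011 -0.003 y [-0.003 -0.003 -0.003]
top ring in tool 56 [[0.0433, -0.0017, -0.0335], [0.0574, 0.0066, -0.0197], [0.0896, 0.0099, 0.0333]]
```

```bash
python3 - <<'E'
from h import *
D=[0,0,-1]
def ringz():
    im,P=cloud('side');hsv=cv2.cvtColor(im,cv2.COLOR_RGB2HSV)
    d=P-RC
    k=(hsv[...,1]>45)&(hsv[...,1]<170)&(hsv[...,0]>10)&(hsv[...,0]<35)&(abs(d@nn)<.02)&(abs(d@tt)<.052)&(abs(d[...,2])<.08)
    Q=d[k];L=np.c_[Q@tt,Q@nn,Q[:,2]];print(k.sum(),'t,n,z',np.percentile(L,[1,25,50,75,99],axis=0).round(4).tolist())
ringz()
robot.servo_line(ring_pose(RC+[0,0,.014],-nn,D)[0],speed=.06)
print('grip',robot.read_grip_width()*88,robot.read_finger_force(),np.round(robot.read_force(),1),np.round(robot.read_ft_torque(),2),robot.read_t())
ringz()
E
```

```text
328 t,n,z [[-0.0446, -0.0072, -0.0467], [-0.0076, 0.0022, -0.0348], [0.0281, 0.0036, -0.0057], [0.0397, 0.0044, 0.0086], [0.0468, 0.0058, 0.0313]]
grip 6.685217451963269 29.99949485063553 [ 0.1  0.3 -0.8] [0.01 0.02 0.  ] 29.7667
360 t,n,z [[-0.0453, -0.0078, -0.0325], [-0.0229, -0.0009, -0.0044], [0.0321, 0.0033, 0.0092], [0.0397, 0.0043, 0.0215], [0.0471, 0.0058, 0.0462]]
```

The ring follows the lift: it rose 14 mm and adds 0.8 N, its own weight. The hold is good, so I continue.

```bash
cat >> h.py <<'E'
def ring_in_tool():
    t=np.array(robot.read_position());R=np.array(robot.read_tcp_rot())
    for n in('side','top'):
        im,P=cloud(n);hsv=cv2.cvtColor(im,cv2.COLOR_RGB2HSV)
        C=t-.05*R[:,2]+h_*R[:,2]+b_*R[:,0]
        L=(P-C)@R
        k=(hsv[...,1]>45)&(hsv[...,1]<170)&(hsv[...,0]>10)&(hsv[...,0]<35)&(abs(L[...,1])<.02)&(np.hypot(L[...,0],L[...,2])<.056)
        Q=L[k]
        if len(Q)<30: print(n,'few');continue
        # outer-edge circle fit
        r=np.hypot(Q[:,0],Q[:,2]);q=np.percentile(Q,[1,50,99],axis=0).round(4).tolist()
        A=[]
        from scipy.optimize import least_squares
        f=lambda c:np.maximum(np.hypot(Q[:,0]-c[0],Q[:,2]-c[1])-.048,0)+np.maximum(.030-np.hypot(Q[:,0]-c[0],Q[:,2]-c[1]),0)
        s=least_squares(f,[0,0],loss='soft_l1',f_scale=.002);print(n,len(Q),'pct x,y,z',q,'centre err xz',s.x.round(4))
E
python3 - <<'E'
from h import *
D=[0,0,-1]
robot.servo_line(ring_pose(RC+[0,0,.041],-nn,D)[0],speed=.08)
robot.servo_line(ring_pose(RC+[0,0,.041]-.085*nn,-nn,D)[0],speed=.1)
print('out',robot.read_grip_width()*88,np.round(robot.read_force(),1))
robot.servo_line(ring_pose(RC+[0,0,.14]-.1*nn,-nn,D)[0],speed=.2)
ring_in_tool()
robot.goto(*ring_pose([.42,.04,.24],[-1,0,0],tz(80)))
ring_in_tool()
print(robot.read_grip_width()*88,robot.read_t())
E
```

```text
out 6.444121739780689 [ 0.1 -0.1 -1.5]
side 788 pct x,y,z [[-0.0466, -0.0063, -0.0395], [0.0067, -0.0036, 0.0084], [0.0458, 0.0074, 0.046]] centre err xz [-0.      0.0007]
top 36 pct x,y,z [[0.0354, -0.0026, -0.037], [0.042, 0.0034, -0.0255], [0.0499, 0.0094, -0.0023]] centre err xz [ 0.0177 -0.0033]
side 261 pct x,y,z [[-0.0439, -0.005, -0.0314], [-0.0043, -0.0008, 0.033], [0.0382, 0.0152, 0.0498]] centre err xz [0.0017 0.0044]
top 173 pct x,y,z [[-0.0493, -0.0043, -0.0442], [-0.0399, 0.0012, 0.0044], [-0.0137, 0.0075, 0.0444]] centre err xz [-0.0069 -0.0026]
6.289464449058798 33.8333
```

```bash
cat >> h.py <<'E'
def rimx():
    for n in('top','side'):
        im,P=cloud(n);hsv=cv2.cvtColor(im,cv2.COLOR_RGB2HSV);x,y,z=np.moveaxis(P,-1,0)
        k=(hsv[...,1]>35)&(hsv[...,1]<170)&(hsv[...,0]>10)&(hsv[...,0]<35)&(abs(x-.5225)<.03)&(abs(y-.0555)<.06)&(z>.065)&(z<.2)
        Q=P[k]
        if len(Q)<10: print(n,'few');continue
        e=[np.percentile(Q[(Q[:,1]>a)&(Q[:,1]<a+.02),0],[3,50,97]).round(4).tolist() for a in(.02,.05,.08) if ((Q[:,1]>a)&(Q[:,1]<a+.02)).sum()>5]
        print(n,len(Q),'y',np.percentile(Q[:,1],[1,99]).round(4),'z',np.percentile(Q[:,2],[1,99]).round(4),'x by y',e)
E
python3 - <<'E'
from h import *
y=[-1,0,0]
robot.servo_line(ring_pose([.5225,.0555,.122],y,tz(80))[0],speed=.12)
print(np.round(robot.read_force(),1),robot.read_t());rimx()
E
```

```text
[-0.5  0.2 -0.3] 35.2917
top 205 y [0.0143 0.1005] z [0.0806 0.1728] x by y [[0.5146, 0.522, 0.5274], [0.5145, 0.5175, 0.5251], [0.514, 0.5193, 0.5266]]
side 164 y [0.0136 0.1046] z [0.0873 0.1674] x by y [[0.5154, 0.5253, 0.5273], [0.5139, 0.5194, 0.5265], [0.5143, 0.5198, 0.5271]]
```

```bash
python3 - <<'E'
from h import *
y=[-1,0,0]
ok=True
for z in(.112,.104,.096,.088,.082,.078,.075,.073):
    robot.servo_line(ring_pose([.5240,.0548,z],y,tz(80))[0],speed=.04)
    f=robot.read_force();print(z,np.round(f,1),round(robot.read_grip_width()*88,1))
    if abs(f[2])>10 or np.hypot(f[0],f[1])>12: print('stop');break
print(robot.read_t());rimx()
E
```

```text
0.112 [-0.   1.  -0.4] 6.0
0.104 [ 0.3 -0.5 -0.3] 6.1
0.096 [ 0.2 -0.2  1. ] 6.6
0.088 [-0.6 -0.4 -1.1] 6.2
0.082 [ 0.4  0.3 -0.9] 6.5
0.078 [ 0.3 -0.7 -0.6] 6.5
0.075 [-0.   0.4  0.9] 6.1
0.073 [1.1 2.2 6.8] 6.2
37.8917
top 179 y [0.0157 0.1007] z [0.067  0.1253] x by y [[0.5171, 0.5225, 0.528], [0.5154, 0.5216, 0.5282], [0.5159, 0.5212, 0.5275]]
side 114 y [0.028  0.1053] z [0.0666 0.1204] x by y [[0.5137, 0.5273, 0.5286], [0.5178, 0.5235, 0.5287]]
```

Contact came at the expected seat height (6.8 N), with the ring's top at about 0.121 m. Release and back out.

```bash
python3 - <<'E'
from h import *
robot.move_gripper(.33)
p=np.array(robot.read_position());R=np.array(robot.read_tcp_rot())
robot.servo_line(p-.13*R[:,2],speed=.15)
rimx()
im,P=cloud('top');x,y,z=np.moveaxis(P,-1,0)
k=(x>.56)&(x<.66)&(abs(y-.055)<.045)&(z>.275);print('bar',k.sum(),np.median(P[k],0).round(4))
im,P=cloud('side');x,y,z=np.moveaxis(P,-1,0);hsv=cv2.cvtColor(im,cv2.COLOR_RGB2HSV)
S=np.load('side0.npz');a=cv2.absdiff(im,S['im']).max(-1)>60
for nm,c in dict(tape=RC-.104*tt,small=RC+.104*tt,).items():
    for Q in(S['P'],P):
        k=(abs((Q-c)@tt)<.06)&(abs((Q-c)@nn)<.02)&(abs(Q[...,2]-.15)<.06);print(nm,k.sum(),np.median(Q[k],0).round(4))
print(robot.read_grip_width()*88,np.round(robot.read_force(),1),robot.read_t())
E
```

```text
top 178 y [0.014  0.1011] z [0.066  0.1253] x by y [[0.5159, 0.5225, 0.5279], [0.5163, 0.5228, 0.5283], [0.5161, 0.5215, 0.5279]]
side 106 y [0.0468 0.1068] z [0.0657 0.12  ] x by y [[0.5196, 0.5286, 0.5288], [0.5178, 0.526, 0.5288]]
bar 167 [0.6152 0.0571 0.2999]
tape 730 [0.5835 0.2641 0.164 ]
tape 714 [0.5837 0.2637 0.1649]
small 674 [0.4189 0.3866 0.1632]
small 633 [0.4171 0.3888 0.1656]
29.171970531832006 [0.7 0.3 0.2] 39.8417
```

```bash
python3 -c "
from rig import robot
robot.dwell(.3);print(robot.job_done())"
```

```text
the job is handed in; nothing more can be done
None
```

I've handed the job in at about 40 s: by my last measurements the large ring stands fully down in the cradle slot, the lamp head is open about 74° (limits 63–77°), and the small ring and tape roll still hang; I did not re-measure the bystanders at the end, and no verdict came back.

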